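Touch off a sample block with a setting pin, then seat the pin

TASK

The aluminium sample block sits a little out of true on its black base plate. Take the setting pin from its stand and, with the pin's shank, touch the block off gently, pausing a moment in contact each time: on its front face near the left end, then on the front face near the right end, then on its left side. Then, with the block so located, seat the pin fully home in the small locating hole, let go and leave it standing there; never press the pin on the block harder than 20 N, and leave the brown bottle and the timer alone.

Things in the scene. Friction and masses are not known exactly. Their poses are not given: they have to be found in the camera images.
- pin: Loose steel setting pin, 100 to 160 g, 74 mm tall, upright; origin: centre of the shank's lower end, z along its axis. From the bottom: round shank 10 mm diameter, 28 mm long, foot chamfered over 2 mm; round flange 28 mm diameter (z = 28 to 32 mm); dark square grip 24 x 24 mm (z = 32 to 74 mm), flats square to the pin's x and y. Fully home, flange on the block's top, the origin is 18 mm above the table.
- pin_tip (a point): Centre of the lower end of the pin's shank (same point as the pin's origin). To touch the block's faces with the shank, hold this point at least 4 mm below the block's top (46 mm above the table) and above the base plate (12 mm). A touch counts once it has been kept up for 0.1 s with at least 0.8 N; 2 to 10 N is a good touch.
- block_seat (a point): Nominal place of the block: centre of the base plate's top, fixed to the plate, axes as the plate. The block is 76 (x) x 120 (y) x 34 mm high; its true centre lies up to 7 mm in x and 7 mm in y from this point and it is turned up to 0.08 rad about it: find it by touch. Four unused wells of 21.4 mm diameter are in its top at x = +-18, y = +4 and +36 mm.
- hole_seat (a point): Only the NOMINAL mouth of the locating hole (back right), fixed to the plate, at block-top height 46 mm; the true hole is up to 13 mm away. In the block's true frame the hole is at x = +18, y = -36 mm from its centre: 56 mm behind the front face, 96 mm from the left side. Vertical, 11.4 mm diameter, 30 mm deep, slightly chamfered; the smallest opening.
- carrier: Fixed black base plate, 130 (x) x 170 (y) x 12 mm, origin at the centre of its underside on the table. Its x axis points away from the robot, y to the left (front = -x side, left = +y side), yaw within 0.3 rad. It carries an aluminium sample block, held fast by magnets (20 N does not shift it); the block's own pose is NOT reported.
- stand: Fixed grey parking stand, 64 x 64 mm foot, 40 mm high, origin at the centre of its underside; the pin stands in its 14 mm wide bore, flange resting on top, so the pin's tip begins 12 mm above the table. Lift straight up by 35 mm or more to clear it.
- bottle: Bystander: brown bottle with black cap, 48 mm diameter, 91 mm tall, origin at the centre of its underside, standing to the right of the stand.
- timer: Bystander: white timer, 62 x 62 x 20 mm, origin at the centre of its underside, lying behind and right of the stand.
There are look-alikes about, which are no part of the job. Of the things like the pin, leave any that is pink or purple; of the rest the smaller one is meant.

How it is judged (in metres and radians):
On the way, in this order (a step that is already met when the one before it is completed fails the run):
1. the pin's shank touches the block's front face near its left end (contact force between pin and carrier above 0.8 N and z of pin_tip in the frame of carrier below 0.042 m and x of pin_tip in the frame of carrier below -0.026 m and y of pin_tip in the frame of carrier above 0.012 m), for 0.1 s.
2. the pin's shank touches the block's front face near its right end (contact force between pin and carrier above 0.8 N and z of pin_tip in the frame of carrier below 0.042 m and x of pin_tip in the frame of carrier below -0.026 m and y of pin_tip in the frame of carrier below -0.012 m), for 0.1 s.
3. the pin's shank touches the block's left side (contact force between pin and carrier above 0.8 N and z of pin_tip in the frame of carrier below 0.042 m and x of pin_tip in the frame of carrier above -0.026 m and y of pin_tip in the frame of carrier above 0.045 m), for 0.1 s.
At the end, for the whole second after the job is handed in: The pin stands released and at rest in the locating hole at the back right of the block, upright within 0.06 rad, its flange on the block's top (tip no more than 2.5 mm above the fully seated height) (z of pin_tip in the frame of carrier between 0.016 and 0.0205 m and x of pin_tip in the frame of carrier between 0.005 and 0.031 m and y of pin_tip in the frame of carrier between -0.048 and -0.024 m and angle between pin's own z axis and vertical below 0.06 rad and linear speed of pin below 0.01 m/s and contact force between the fingers and pin below 0.1 N); the robot touches nothing.
It fails at once if the pin was pressed on the block or base plate with more than 20 N (contact force between pin and carrier above 20 N).
It fails at once if the brown bottle was moved by more than 3 cm or tipped (distance of bottle from where it was at the start of the episode above 0.03 m or angle between bottle's own z axis and vertical above 0.5 rad).
It fails at once if the timer was moved by more than 3 cm (distance of timer from where it was at the start of the episode above 0.03 m).
It also fails if it takes over 72 s, if anything falls off the work surface, if the arm or the gripper's body presses on something with over 40 N, if the wrist force passes 120 N, or if a joint passes its speed limit or range.

ROBOT

A 6-joint arm with a two-finger parallel gripper is mounted at the origin on a cart in front of the work surface, level with it; the furniture and walls round the work are solid. World frame = base frame: x ahead of the robot, y to its left, z up, the work surface at z = 0. Lengths are in mm, angles in degrees, forces in N, time in s.
With the tool pointing down it reaches from about 350 to 850 mm from the base axis. Payload 8.1 kg.
Tool frame: the origin (TCP) lies midway between the tips of the shut fingers; the grasp point (between the pads) lies 19 mm behind it (r.pinch_z is the distance from the TCP to the grasp point, in mm); z points along the fingers, y is the line along which they close (so a half turn about z gives the same grasp; the last joint's range is limited). The gripper opens to 85 mm and grips with 20 to 120 N. Pads are 22 mm wide; open, the fingers measure 114 mm over their backs; the gripper's body (76 mm by 85 mm) begins 54 mm behind the grasp point. The pads swing forward as they close: fully open they stand 13 mm farther back than shut.
Start: joints at [66.44, 7.471, 85.268, -0, 87.261, -4.893], TCP at [192.019, 568.449, 231.292] pointing down, gripper open.
Joint ranges: [-169.43, 169.43], [-51.17, 129.36], [1.28, 143.12], [-76.62, 256.62], [0, 156.53], [-152.29, 152.29]. Speed limits (degrees/s): [136.94, 136.94, 159.86, 180, 180, 180].

INTERFACE

Orientations are given as [roll, pitch, yaw] about the fixed x, y, z axes, in that order (R = Rz(yaw) Ry(pitch) Rx(roll)).
In Python, from bench import sensors, optics, job, r gives the robot as it stands.
- The arm moves only by the tool play_rows, never from a script. Its argument "motion" is a list that holds one entry, the list of rows, each a list of 6 numbers: the shift along the tool's x, y, z in cm, then the turn, a rotation vector about the tool's x, y, z in degrees. In form: [[[x, y, z, ax, ay, az], ...]]. A call has 1 to 5 rows; each row is the pose to reach, as a shift and turn from the pose commanded when the call began, along the tool's axes at that moment; what a row does not reach only later rows make up. A row lasts 1/10 s, in which the tool goes at most 50 mm and 8.59 degrees, less where a joint would pass 70% of its speed; a pose out of reach is approached as far as the arm can. A call with a gripper value outside its range is refused whole. "jaw" is the opening, from 0 (shut) to 1 (fully open), set as the call begins (left out, the last holds). The fingers move at their own pace and stop on an object; "squeeze" is the grip in N (left out, the last holds). Time passes only in rows, so rows that repeat a pose let the fingers close. It gives the time, the measured TCP pose, the force, the opening and the grip force at its end, in the units of the state.
- sensors.sense(): the state, without advancing time (a new reading comes with each control period).
- optics.snapshot(name): name is "scene" or "top" or "wrist"; returns a dict with "pixels" (400x640x3 uint8, red, green, blue), "mtx" (3x3 intrinsics, pixels), "R" (3x3) and "t" (3): a world point X has camera coordinates R X + t; the wrist camera has in their place "T_tool_cam" (4x4, takes a point from camera to tool coordinates, whose origin is the TCP and whose axes are the flange's). Camera axes: x right, y down, z forward; pixel columns grow to the right and rows downward; lengths in mm; the calibration is good to about 2 mm. A picture is of the moment at which its call begins: read the wrist's pose just before it. There is no depth.
- job.hand_in(): hands the job in; it is judged then, once.
The state is a dict: "time": time; "joint_pos": joint angles; "qd": joint speeds; "joint_efforts": joint torques, N m; "tool_pos": TCP position; "tcp_rot": TCP orientation; "ft_force": force on the tool from outside, world axes, zero at the start; "wrist_torque": the same for the moment, N m; "finger_gap": finger opening in mm; "grip_force": force on a finger pad.
Only numpy, scipy, OpenCV 4.12 (cv2) and the standard library are available. Lean on these libraries where they do the work, as an engineer would, in place of code of your own. Each camera call takes 0.05 s, during which the arm holds its last target. There are 200 camera calls.

## Working session

There is one attempt and no reset: what is moved stays moved. The work goes in short steps, Python scripts to look and compute and a tool call to move; the robot and the scene stay as the last step left them, time stands still between calls to the robot, and variables do not carry over. Pictures are saved under pics/ and viewed, at most 10 in all, crops included, and the job is handed in when it is done.

Besides the shell and the picture viewer there is one more tool, called after ">>>" by a JSON object that holds its "api" and its "payload". play_rows: Moves the arm, as the interface text tells. Its arguments: {"type":"object","properties":{"motion":{"type":"array","items":{"type":"array","items":{"type":"array","items":{"type":"number"}}}},"jaw":{"type":"number"},"squeeze":{"type":"number"}},"required":["motion"]}

```bash
mkdir -p pics; cat > h.py <<'E'
import numpy as np, cv2
from bench import sensors, optics, job, r
from scipy.spatial.transform import Rotation as Ro
def snap(n,f=None):
    s=sensors.sense(); d=optics.snapshot(n)
    K=np.array(d["mtx"])
    if n=="wrist":
        T=np.array(d["T_tool_cam"]); W=np.eye(4)
        W[:3,:3]=Ro.from_euler('xyz',s["tcp_rot"],degrees=True).as_matrix(); W[:3,3]=s["tool_pos"]
        W=W@T; R=W[:3,:3].T; t=-R@W[:3,3]
    else: R=np.array(d["R"]); t=np.array(d["t"])
    if f: cv2.imwrite(f"pics/{f}.png",cv2.cvtColor(d["pixels"],cv2.COLOR_RGB2BGR))
    return d["pixels"],K,R,t
def cast(c,uv,z):
    _,K,R,t=c; d=R.T@np.linalg.inv(K)@np.array([uv[0],uv[1],1.]); o=-R.T@t
    return o+d*(z-o[2])/d[2]
def proj(c,X):
    _,K,R,t=c; p=K@(R@np.array(X,float)+t); return p[:2]/p[2]
E
python3 - <<'E'
from h import *
print(sensors.sense())
a=snap("scene","s1");b=snap("top","t1");
for c in(a,b): print(c[1:])
E
```

```text
{'time': 0.0, 'joint_pos': array([ 6.64391343e+01,  7.51463017e+00,  8.53314320e+01, -1.04332129e-03,
        8.72606132e+01, -4.89500489e+00]), 'qd': array([-0.06743643,  0.05083885,  0.09211366,  0.01039879, -0.06391237,
       -0.0415087 ]), 'joint_efforts': array([ 5.29640347e-04, -5.69361520e+01, -5.00573087e+01, -1.69063082e-04,
        1.38973090e-02,  1.13716123e-05]), 'tool_pos': array([191.80901036, 567.92423214, 230.22877725]), 'tcp_rot': array([-1.79893625e+02, -8.06436954e-03,  1.61334183e+02]), 'ft_force': array([-0.74347815, -0.36913328,  0.70083912]), 'wrist_torque': array([-0.02206225, -0.0526631 ,  0.00406785]), 'grip_force': 0.0, 'finger_gap': 85.4532893378725}
(array([[428.80323028,   0.        , 317.97372306],
       [  0.        , 428.80323028, 200.3245114 ],
       [  0.        ,   0.        ,   1.        ]]), array([[-0.54611001, -0.83748444,  0.01958742],
       [-0.47708795,  0.29171161, -0.82903041],
       [ 0.68858619, -0.46208673, -0.55886037]]), array([308.36624573, 272.60551481, 740.22090025]))
(array([[416.04168471,   0.        , 316.53564109],
       [  0.        , 416.04168471, 197.19856074],
       [  0.        ,   0.        ,   1.        ]]), array([[ 2.15136317e-03, -9.99898054e-01, -1.41156858e-02],
       [-9.94792558e-01, -7.01589393e-04, -1.01917982e-01],
       [ 1.01897688e-01,  1.42614418e-02, -9.94692652e-01]]), array([  71.79251933,  484.92715533, 1098.56460228]))
```

View pics/s1.png

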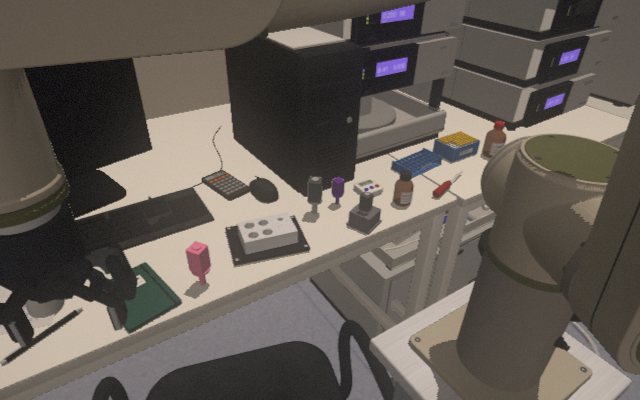

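View pics/t1.png

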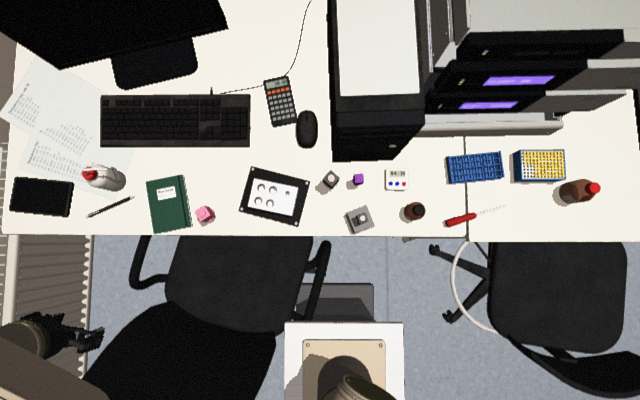

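The scene view shows the plate and block at (267,238), the stand with its pin at (365,212), the larger grey look-alike at (315,193), and the purple and pink ones at (338,188) and (199,260). In the top view, the plate is at (274,194), the stand and pin at (358,219), the bottle at (413,211) and the timer at (396,180).

```bash
python3 - <<'E'
from h import *
c=snap("top"); im=c[0]
g=cv2.cvtColor(im,cv2.COLOR_RGB2GRAY)
m=np.zeros_like(g); m[155:235,228:320]=(g[155:235,228:320]<90)*255
cs,_=cv2.findContours(m,cv2.RETR_EXTERNAL,cv2.CHAIN_APPROX_NONE); k=max(cs,key=cv2.contourArea)
w=np.array([cast(c,p[0],12)[:2] for p in k],np.float32)
print("plate",cv2.minAreaRect(w))
for n,u,z in[("stand pin top",(358,212),86),("stand foot",(360,220),20),("bottle",(413,211),91),("timer",(396,180),20),("tall",(331,179),86),("purp",(358,180),70),("desk edge",(358,236),0)]: print(n,cast(c,u,z).round())
v=cv2.resize(im[150:245,225:435],None,fx=3.8,fy=3.8,interpolation=cv2.INTER_CUBIC)
cv2.imwrite("pics/t2.png",v[:,:,::-1])
E
```

```text
plate ((489.9197692871094, 189.03765869140625), (167.01881408691406, 127.4399185180664), 75.32456970214844)
stand pin top [441. -34.  86.]
stand foot [424. -45.  20.]
bottle [ 443. -172.   91.]
timer [ 533. -143.   20.]
tall [526.  35.  86.]
purp [525. -36.  70.]
desk edge [381. -41.   0.]
```

View pics/t2.png

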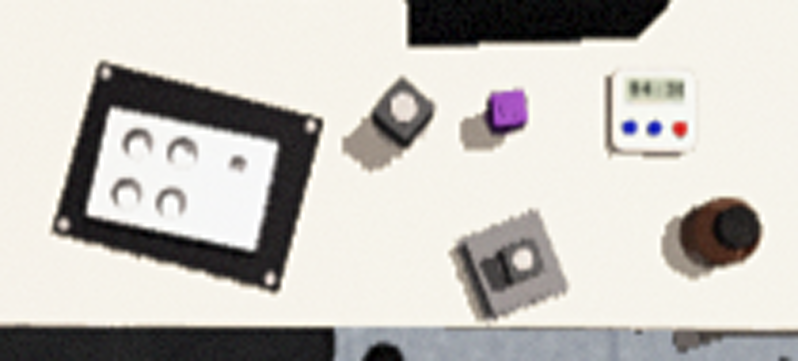

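The enlarged crop shows the pin top at crop (520,258), which is about (361.8,217.9) in the full image. The stand is turned roughly +23°, the plate's left end is higher, and the small hole is at crop (238,162).

```bash
cat >> h.py <<'E'
def plan(x,y,z,yaw):
    s=sensors.sense(); A=Ro.from_euler('xyz',s["tcp_rot"],degrees=True); B=Ro.from_euler('xyz',[180,0,yaw],degrees=True)
    print("now",np.round(s["tool_pos"],1),np.round(s["tcp_rot"],1),"row",(A.inv().apply(np.array([x,y,z])-s["tool_pos"])/10).round(2),(A.inv()*B).as_rotvec(degrees=True).round(1))
E
python3 - <<'E'
from h import *
d=optics.snapshot("wrist"); print(np.round(d["T_tool_cam"],3))
c=snap("top"); print(cast(c,(361.8,217.9),86), cast(c,(225+238/3.8,150+162/3.8),46))
plan(430,-43,230,113)
E
```

```text
[[-1.0000e-03 -9.5700e-01 -2.8900e-01  7.4564e+01]
 [ 1.0000e+00 -1.0000e-03  0.0000e+00  3.9300e-01]
 [-1.0000e-03 -2.8900e-01  9.5700e-01 -1.4268e+02]
 [ 0.0000e+00  0.0000e+00  0.0000e+00  1.0000e+00]]
[425.87586708 -43.37800102  86.        ] [494.84501084 149.01653977  46.        ]
now [191.9 568.2 230.8] [-179.9   -0.   161.3] row [-42.12 -50.29   0.12] [-0.   0.  48.3]
```

>>> {"api": "play_rows", "payload": {"motion": [[[-2.5,-3,0,0,0,0],[-5.5,-6.6,0,0,0,0],[-8.5,-10.2,0,0,0,0],[-11.5,-13.8,0,0,0,0],[-14.5,-17.4,0,0,0,0]]]}}

```text
time: 0.75
tool_pos: [273.9, 355.5, 231.1]
tcp_rot: [180.0, 0.0, 161.4]
ft_force: [0.7, 0.7, 1.3]
finger_gap: 84.9
grip_force: 0.0
```

>>> {"api": "play_rows", "payload": {"motion": [[[-3,-3.6,0,0,0,0],[-6,-7.2,0,0,0,0],[-9,-10.8,0,0,0,0],[-12,-14.4,0,0,0,0],[-15,-18,0,0,0,0]]]}}

```text
time: 1.25
tool_pos: [358.4, 136.9, 231.5]
tcp_rot: [180.0, 0.1, 161.3]
ft_force: [1.4, 0.6, -0.3]
finger_gap: 85.2
grip_force: 0.0
```

>>> {"api": "play_rows", "payload": {"motion": [[[-3,-3.6,0,0,0,8],[-6,-7.2,0,0,0,16],[-9,-10.8,0,0,0,24],[-11,-13.2,0,0,0,32],[-12.5,-14.8,0,0,0,40]]]}}

```text
time: 1.75
tool_pos: [429.6, -44.0, 231.3]
tcp_rot: [180.0, 0.0, 120.9]
ft_force: [-0.6, -0.4, 0.5]
finger_gap: 85.1
grip_force: 0.0
```

>>> {"api": "play_rows", "payload": {"motion": [[[0,0,0,0,0,4],[0,0,0,0,0,8],[0,0,0,0,0,8]]]}}

```text
time: 2.05
tool_pos: [429.2, -41.9, 231.2]
tcp_rot: [-180.0, -0.0, 113.2]
ft_force: [0.4, 0.6, -0.5]
finger_gap: 85.4
grip_force: 0.0
```

```bash
python3 - <<'E'
from h import *
plan(430,-43,230,113); c=snap("wrist","w1"); print(proj(c,(426,-43,86)))
E
```

```text
now [429.2 -41.9 231.2] [-180.    -0.   113.2] row [-0.14  0.03  0.12] [-0.  -0.   0.2]
[315.51395302 187.42269772]
```

View pics/w1.png

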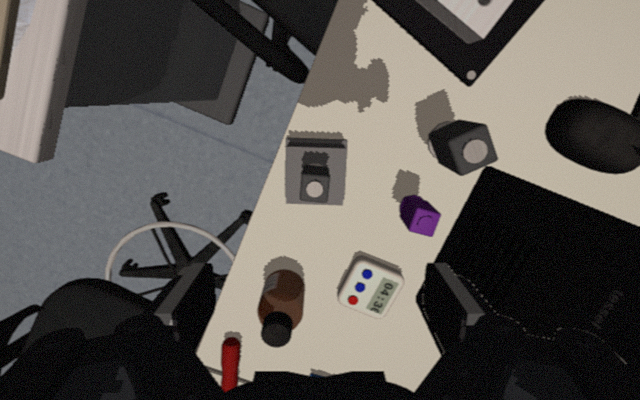

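The wrist view shows the pin's top disc at (315,189), 2 px from the prediction. The grip and stand edges are square to the image, so the tool yaw is right. The bottle at (280,305) and timer at (370,285) are clear of the fingers' line.

```bash
python3 - <<'E'
from h import *
c=snap("wrist"); p=cast(c,(315,189),86); print(p); plan(p[0],p[1],50,113)
g=cv2.cvtColor(c[0],cv2.COLOR_RGB2GRAY)[130:210,280:352]
m=((g>70)&(g<150)).astype(np.uint8)
k=max(cv2.findContours(m,0,1)[0],key=cv2.contourArea); print(cv2.minAreaRect(k))
b=(cv2.GaussianBlur(g,(3,3),0)[30:80]<62).astype(np.uint8);k=max(cv2.findContours(b,0,1)[0],key=cv2.contourArea); print(cv2.minAreaRect(k),cv2.boundingRect(k))
E
```

```text
[426.1560335  -44.26492456  86.        ]
now [429.2 -41.5 231.3] [180.   -0.  113.5] row [-0.13 -0.39 18.13] [ 0.  -0.   0.5]
((35.073116302490234, 37.598968505859375), (62.30009078979492, 73.67630004882812), 2.2025980949401855)
((35.49117660522461, 8.114706993103027), (28.147615432739258, 17.793590545654297), 4.398705005645752) (21, 0, 29, 19)
```

>>> {"api": "play_rows", "payload": {"motion": [[[-0.1,-0.4,4,0,0,0],[-0.1,-0.4,8,0,0,0],[-0.1,-0.4,12,0,0,0],[-0.1,-0.4,15,0,0,0],[-0.1,-0.4,17,0,0,0]]], "jaw": 1}}

```text
time: 2.65
tool_pos: [424.3, -43.4, 58.7]
tcp_rot: [-179.9, -0.1, 113.5]
ft_force: [0.1, -0.4, -0.3]
finger_gap: 85.4
grip_force: 0.0
```

>>> {"api": "play_rows", "payload": {"motion": [[[0,0,0.6,0,0,0],[0,0,1.1,0,0,0],[0,0,1.1,0,0,0]]]}}

```text
time: 2.95
tool_pos: [426.4, -44.1, 50.8]
tcp_rot: [180.0, 0.0, 113.4]
ft_force: [-0.1, -0.2, 0.3]
finger_gap: 85.4
grip_force: 0.0
```

>>> {"api": "play_rows", "payload": {"motion": [[[0,0,0,0,0,0],[0,0,0,0,0,0],[0,0,0,0,0,0],[0,0,0,0,0,0],[0,0,0,0,0,0]]], "jaw": 0, "squeeze": 40}}

```text
time: 3.45
tool_pos: [426.4, -44.2, 50.8]
tcp_rot: [180.0, 0.0, 113.3]
ft_force: [-0.6, 0.0, 3.7]
finger_gap: 23.7
grip_force: 39.7
```

>>> {"api": "play_rows", "payload": {"motion": [[[0,0,0,0,0,0],[0,0,0,0,0,0],[0,0,0,0,0,0],[0,0,0,0,0,0],[0,0,0,0,0,0]]]}}

```text
time: 3.95
tool_pos: [426.4, -44.2, 50.8]
tcp_rot: [180.0, 0.0, 113.3]
ft_force: [-0.9, 0.5, 4.5]
finger_gap: 23.3
grip_force: 39.8
```

>>> {"api": "play_rows", "payload": {"motion": [[[0,0,-1,0,0,0],[0,0,-2.5,0,0,0],[0,0,-4.5,0,0,0],[0,0,-6.5,0,0,0],[0,0,-8,0,0,0]]], "squeeze": 60}}

```text
time: 4.45
tool_pos: [426.1, -44.1, 131.8]
tcp_rot: [180.0, 0.0, 113.3]
ft_force: [0.2, -0.6, -1.3]
finger_gap: 23.6
grip_force: 58.9
```

>>> {"api": "play_rows", "payload": {"motion": [[[0,0,0,0,0,0],[0,0,0,0,0,0]]]}}

```text
time: 4.65
tool_pos: [425.9, -44.1, 130.2]
tcp_rot: [180.0, 0.0, 113.3]
ft_force: [-0.3, 0.1, -2.0]
finger_gap: 23.2
grip_force: 58.9
```

```bash
python3 - <<'E'
from h import *
c=snap("wrist","w2"); s=sensors.sense(); print(s["ft_force"],s["wrist_torque"])
c=snap("scene"); v=cv2.resize(c[0][120:290,210:450],None,fx=3,fy=3); cv2.imwrite("pics/s2.png",v[:,:,::-1])
p=(490,189)
a=np.radians(-14.7); ex=np.array([np.cos(a),np.sin(a)]); ey=np.array([-ex[1],ex[0]])
for n,x,y in[("L",-70,35),("R",-70,-35),("S",0,90)]: print(n,p+x*ex+y*ey)
E
```

```text
[-0.37337098 -0.75400299 -0.96282334] [-0.00104291  0.01890579 -0.01846214]
L [431.17278537 240.61742747]
R [413.40972925 172.90868477]
S [512.83821501 276.05409775]
```

View pics/s2.png

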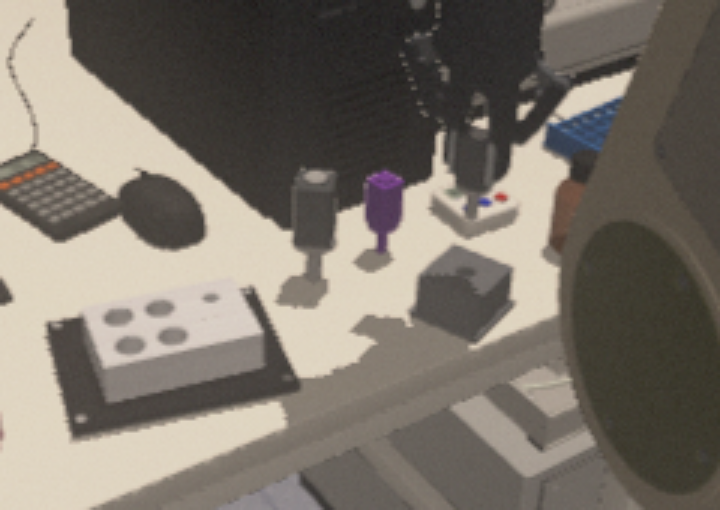

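The view shows the pin held upright in the gripper at crop (470,165), clear of the stand. The bottle and timer are untouched, and the block stands on the plate at crop (175,340).

```bash
cat >> h.py <<'E'
P=np.array([490,189.]); a=np.radians(-14.7); EX=np.array([np.cos(a),np.sin(a)]); EY=np.array([-EX[1],EX[0]])
def pl(x,y): return P+x*EX+y*EY
def inpl(w): d=np.array(w)[:2]-P; return np.array([d@EX,d@EY])
E
python3 - <<'E'
from h import *
c=snap("top"); g=cv2.cvtColor(c[0],cv2.COLOR_RGB2GRAY)
m=np.zeros_like(g); m[172:222,245:302]=(g[172:222,245:302]>130)*255
k=max(cv2.findContours(m,0,1)[0],key=cv2.contourArea)
w=np.array([cast(c,p[0],46)[:2] for p in k],np.float32); q=cv2.minAreaRect(w); print(q,inpl(q[0]))
x,y=pl(-68,40); print(x,y); plan(x,y,130,113.3)
A=Ro.from_euler('z',113.3,degrees=True)
for n,v in(("ex",EX),("ey",EY)): print(n,(Ro.from_euler('xyz',[180,0,113.3],degrees=True).inv().apply([*v,0])).round(3))
E
```

```text
((484.69891357421875, 188.7059783935547), (122.03803253173828, 78.64582824707031), 78.18543243408203) [-5.05295964 -1.62959041]
434.37611059463256 244.94625034280187
now [425.  -43.9 129. ] [-1.799e+02 -1.000e-01  1.133e+02] row [26.15 12.3  -0.09] [-0.1 -0.1  0. ]
ex [-0.616  0.788  0.   ]
ey [0.788 0.616 0.   ]
```

>>> {"api": "play_rows", "payload": {"motion": [[[3,1.4,0,0,0,0],[7,3.3,0,0,0,0],[11,5.2,0,0,0,0],[15,7.1,0,0,0,0],[19,8.9,0,0,0,0]]], "squeeze": 100}}

```text
time: 5.3
tool_pos: [431.6, 167.3, 129.4]
tcp_rot: [-179.9, -0.0, 113.3]
ft_force: [2.3, -0.4, -1.9]
finger_gap: 22.9
grip_force: 98.2
```

>>> {"api": "play_rows", "payload": {"motion": [[[4,1.9,0,0,0,0],[6.2,2.9,0,0,0,0],[7.1,3.4,0,0,0,0],[7.1,3.4,0,0,0,0]]]}}

```text
time: 5.7
tool_pos: [434.9, 244.9, 129.4]
tcp_rot: [-179.9, 0.0, 113.4]
ft_force: [0.3, -0.8, -0.0]
finger_gap: 22.8
grip_force: 98.2
```

>>> {"api": "play_rows", "payload": {"motion": [[[0,0,2,0,0,0],[0,0,4,0,0,0],[0,0,5.5,0,0,0],[0,0,6.2,0,0,0],[0,0,6.2,0,0,0]]]}}

```text
time: 6.2
tool_pos: [434.7, 242.8, 67.0]
tcp_rot: [-179.8, 0.0, 113.3]
ft_force: [-0.6, 0.7, -0.5]
finger_gap: 22.9
grip_force: 98.3
```

```bash
python3 - <<'E'
from h import *
c=snap("scene"); v=cv2.resize(c[0][170:290,190:350],None,fx=4,fy=4); cv2.imwrite("pics/s3.png",v[:,:,::-1])
s=sensors.sense(); print(s["tool_pos"],inpl(s["tool_pos"]),s["ft_force"],s["tcp_rot"])
E
```

```text
[435.40362906 243.27857099  68.0541064 ] [-66.58292764  38.64764851] [ 0.49485984 -0.02489971 -0.67950996] [-1.79935312e+02  1.28459615e-02  1.13273002e+02]
```

View pics/s3.png

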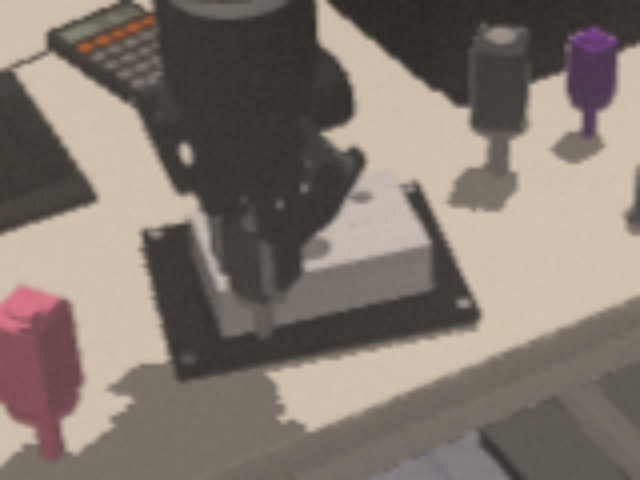

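The view shows the shank standing in front of the block's front face near its left end, at crop (263,320), above the plate.

>>> {"api": "play_rows", "payload": {"motion": [[[-0.15,0.2,0,0,0,0],[-0.31,0.39,0,0,0,0],[-0.46,0.59,0,0,0,0],[-0.62,0.79,0,0,0,0],[-0.62,0.79,0,0,0,0]]]}}

```text
time: 6.75
tool_pos: [445.8, 241.7, 68.6]
tcp_rot: [180.0, 0.0, 113.3]
ft_force: [-0.5, -0.2, -1.5]
finger_gap: 23.0
grip_force: 98.3
```

>>> {"api": "play_rows", "payload": {"motion": [[[-0.031,0.039,0,0,0,0],[-0.062,0.079,0,0,0,0],[-0.092,0.118,0,0,0,0],[-0.123,0.158,0,0,0,0]]]}}

```text
time: 7.15
tool_pos: [447.2, 241.2, 68.3]
tcp_rot: [-180.0, -0.0, 113.3]
ft_force: [0.4, -0.6, -1.1]
finger_gap: 23.1
grip_force: 98.3
```

>>> {"api": "play_rows", "payload": {"motion": [[[-0.025,0.032,0,0,0,0],[-0.049,0.063,0,0,0,0],[-0.074,0.095,0,0,0,0]]]}}

```text
time: 7.45
tool_pos: [448.3, 240.9, 68.3]
tcp_rot: [-180.0, 0.0, 113.3]
ft_force: [-0.5, -0.7, -1.1]
finger_gap: 22.5
grip_force: 98.3
```

>>> {"api": "play_rows", "payload": {"motion": [[[-0.025,0.032,0,0,0,0],[-0.049,0.063,0,0,0,0],[-0.049,0.063,0,0,0,0]]]}}

```text
time: 7.75
tool_pos: [449.2, 240.7, 68.3]
tcp_rot: [-180.0, 0.0, 113.3]
ft_force: [-0.1, 0.5, -1.0]
finger_gap: 22.6
grip_force: 98.3
```

>>> {"api": "play_rows", "payload": {"motion": [[[-0.025,0.032,0,0,0,0],[-0.049,0.063,0,0,0,0],[-0.049,0.063,0,0,0,0]]]}}

```text
time: 8.05
tool_pos: [450.0, 240.5, 68.3]
tcp_rot: [180.0, -0.0, 113.3]
ft_force: [-0.3, 0.3, -0.4]
finger_gap: 23.2
grip_force: 98.3
```

>>> {"api": "play_rows", "payload": {"motion": [[[-0.025,0.032,0,0,0,0],[-0.049,0.063,0,0,0,0],[-0.049,0.063,0,0,0,0]]]}}

```text
time: 8.35
tool_pos: [450.7, 240.3, 68.3]
tcp_rot: [-180.0, -0.0, 113.3]
ft_force: [-0.5, 0.1, -0.9]
finger_gap: 22.7
grip_force: 98.3
```

>>> {"api": "play_rows", "payload": {"motion": [[[-0.025,0.032,0,0,0,0],[-0.049,0.063,0,0,0,0],[-0.049,0.063,0,0,0,0]]]}}

```text
time: 8.65
tool_pos: [451.4, 240.1, 68.3]
tcp_rot: [-180.0, -0.0, 113.3]
ft_force: [-1.2, -0.4, -0.7]
finger_gap: 22.7
grip_force: 98.5
```

>>> {"api": "play_rows", "payload": {"motion": [[[-0.025,0.032,0,0,0,0],[-0.025,0.032,0,0,0,0],[-0.025,0.032,0,0,0,0]]]}}

```text
time: 8.95
tool_pos: [451.5, 240.1, 68.2]
tcp_rot: [-180.0, -0.0, 113.3]
ft_force: [-3.0, 1.2, 1.2]
finger_gap: 22.7
grip_force: 98.8
```

>>> {"api": "play_rows", "payload": {"motion": [[[0,0,0,0,0,0],[0,0,0,0,0,0]]]}}

```text
time: 9.15
tool_pos: [451.5, 240.0, 68.2]
tcp_rot: [-180.0, -0.0, 113.3]
ft_force: [-4.7, 0.7, 0.1]
finger_gap: 22.9
grip_force: 98.9
```

```bash
cat >> h.py <<'E'
def avg(n=8):
    S=[]
    for i in range(n): S.append(sensors.sense()); optics.snapshot("top")
    f=lambda k:np.mean([s[k] for s in S],0)
    p=f("tool_pos"); F=f("ft_force"); print("p",p.round(2),"std",np.std([s["tool_pos"] for s in S],0).round(2),"plate",inpl(p).round(2),"F",F.round(2),"Fn",(F[:2]@EX).round(2),(F[:2]@EY).round(2))
E
python3 -c "
from h import *
avg()"
```

```text
p [451.54 240.06  68.19] std [0.02 0.02 0.01] plate [-50.16  39.63] F [-4.9   1.22  0.88] Fn -5.05 -0.06
```

>>> {"api": "play_rows", "payload": {"motion": [[[0.3,-0.39,0,0,0,0],[0.62,-0.79,0,0,0,0],[-1.0,-2.06,0,0,0,0],[-3.3,-3.85,0,0,0,0],[-5.53,-5.59,0,0,0,0]]]}}

```text
time: 10.05
tool_pos: [422.2, 166.5, 68.4]
tcp_rot: [179.9, 0.0, 113.4]
ft_force: [-0.2, -0.6, -1.3]
finger_gap: 22.6
grip_force: 98.6
```

>>> {"api": "play_rows", "payload": {"motion": [[[0,0,0,0,0,0],[-0.2,0.26,0,0,0,0],[-0.4,0.52,0,0,0,0],[-0.55,0.71,0,0,0,0],[-0.55,0.71,0,0,0,0]]]}}

```text
time: 10.55
tool_pos: [431.7, 165.3, 68.4]
tcp_rot: [180.0, 0.0, 113.4]
ft_force: [0.5, 0.4, -1.5]
finger_gap: 22.9
grip_force: 98.6
```

>>> {"api": "play_rows", "payload": {"motion": [[[-0.025,0.032,0,0,0,0],[-0.049,0.063,0,0,0,0],[-0.074,0.095,0,0,0,0],[-0.074,0.095,0,0,0,0]]]}}

```text
time: 10.95
tool_pos: [432.3, 164.6, 68.3]
tcp_rot: [-180.0, 0.0, 113.3]
ft_force: [0.1, 0.1, -0.9]
finger_gap: 23.0
grip_force: 98.6
```

>>> {"api": "play_rows", "payload": {"motion": [[[-0.025,0.032,0,0,0,0],[-0.049,0.063,0,0,0,0],[-0.074,0.095,0,0,0,0],[-0.074,0.095,0,0,0,0]]]}}

```text
time: 11.35
tool_pos: [433.5, 164.3, 68.3]
tcp_rot: [180.0, 0.0, 113.3]
ft_force: [0.5, 0.6, -1.1]
finger_gap: 22.8
grip_force: 98.6
```

>>> {"api": "play_rows", "payload": {"motion": [[[-0.025,0.032,0,0,0,0],[-0.049,0.063,0,0,0,0],[-0.049,0.063,0,0,0,0]]]}}

```text
time: 11.65
tool_pos: [434.2, 164.0, 68.3]
tcp_rot: [-180.0, 0.0, 113.3]
ft_force: [-0.8, 0.4, -0.7]
finger_gap: 22.8
grip_force: 98.6
```

>>> {"api": "play_rows", "payload": {"motion": [[[-0.025,0.032,0,0,0,0],[-0.049,0.063,0,0,0,0],[-0.049,0.063,0,0,0,0]]]}}

```text
time: 11.95
tool_pos: [435.0, 163.8, 68.3]
tcp_rot: [180.0, 0.0, 113.3]
ft_force: [-0.1, 0.3, -1.5]
finger_gap: 22.9
grip_force: 98.6
```

>>> {"api": "play_rows", "payload": {"motion": [[[-0.025,0.032,0,0,0,0],[-0.025,0.032,0,0,0,0],[-0.025,0.032,0,0,0,0]]]}}

```text
time: 12.25
tool_pos: [435.3, 163.8, 68.3]
tcp_rot: [-180.0, -0.0, 113.3]
ft_force: [-0.0, -0.0, -0.7]
finger_gap: 23.0
grip_force: 98.6
```

Plate x is now about -46.5; I'll keep creeping.

>>> {"api": "play_rows", "payload": {"motion": [[[-0.025,0.032,0,0,0,0],[-0.025,0.032,0,0,0,0],[-0.025,0.032,0,0,0,0]]]}}

```text
time: 12.55
tool_pos: [435.4, 163.7, 68.2]
tcp_rot: [-180.0, -0.0, 113.3]
ft_force: [-2.4, 0.3, 0.3]
finger_gap: 22.7
grip_force: 98.6
```

>>> {"api": "play_rows", "payload": {"motion": [[[-0.025,0.032,0,0,0,0],[-0.025,0.032,0,0,0,0],[-0.025,0.032,0,0,0,0]]]}}

```text
time: 12.85
tool_pos: [435.5, 163.6, 68.1]
tcp_rot: [-179.9, -0.0, 113.3]
ft_force: [-5.7, 1.1, 1.5]
finger_gap: 23.0
grip_force: 99.1
```

```bash
python3 -c "
from h import *
avg()
B=Ro.from_euler('xyz',[180,0,113.3],degrees=True).inv()
for x,y in((-15,0),(-15,123),(42,121)): print((B.apply([*(x*EX+y*EY),0])/10).round(2))"
```

```text
p [435.52 163.66  68.11] std [0.02 0.01 0.01] plate [-46.27 -38.33] F [-5.13  0.97  2.04] Fn -5.21 -0.37
[ 0.92 -1.18 -0.  ]
[10.62  6.39  0.  ]
[ 6.95 10.76  0.  ]
```

>>> {"api": "play_rows", "payload": {"motion": [[[0.45,-0.6,0,0,0,0],[0.92,-1.18,0,0,0,0],[3.4,0.75,0,0,0,0],[5.8,2.65,0,0,0,0],[8.2,4.5,0,0,0,0]]]}}

```text
time: 13.75
tool_pos: [445.2, 257.8, 68.6]
tcp_rot: [179.9, 0.0, 113.3]
ft_force: [-0.2, 0.1, -0.3]
finger_gap: 22.7
grip_force: 98.6
```

>>> {"api": "play_rows", "payload": {"motion": [[[2.42,1.89,0,0,0,0],[1.6,2.9,0,0,0,0],[0,4.9,0,0,0,0],[-1.25,6.26,0,0,0,0],[-1.25,6.26,0,0,0,0]]]}}

```text
time: 14.25
tool_pos: [509.4, 268.9, 68.7]
tcp_rot: [179.9, 0.1, 113.3]
ft_force: [-0.1, -0.5, -0.9]
finger_gap: 22.9
grip_force: 98.6
```

```bash
python3 -c "
from h import *
avg(4)"
```

```text
p [507.89 269.29  68.3 ] std [0.99 0.29 0.24] plate [-3.07 82.2 ] F [-0.06 -0.19 -0.87] Fn -0.0 -0.2
```

>>> {"api": "play_rows", "payload": {"motion": [[[-0.25,-0.2,0,0,0,0],[-0.5,-0.4,0,0,0,0],[-0.75,-0.59,0,0,0,0],[-0.95,-0.74,0,0,0,0],[-0.95,-0.74,0,0,0,0]]]}}

```text
time: 14.95
tool_pos: [504.3, 258.0, 68.3]
tcp_rot: [-180.0, 0.0, 113.3]
ft_force: [-0.4, 0.2, -1.5]
finger_gap: 22.6
grip_force: 98.6
```

>>> {"api": "play_rows", "payload": {"motion": [[[-0.032,-0.025,0,0,0,0],[-0.063,-0.049,0,0,0,0],[-0.095,-0.074,0,0,0,0],[-0.126,-0.098,0,0,0,0],[-0.126,-0.098,0,0,0,0]]]}}

```text
time: 15.45
tool_pos: [504.0, 256.8, 68.3]
tcp_rot: [-180.0, 0.0, 113.3]
ft_force: [-0.4, -0.9, -0.7]
finger_gap: 23.1
grip_force: 98.6
```

>>> {"api": "play_rows", "payload": {"motion": [[[-0.032,-0.025,0,0,0,0],[-0.063,-0.049,0,0,0,0],[-0.095,-0.074,0,0,0,0],[-0.095,-0.074,0,0,0,0]]]}}

```text
time: 15.85
tool_pos: [503.7, 255.5, 68.3]
tcp_rot: [-180.0, 0.0, 113.3]
ft_force: [0.3, 0.2, -1.7]
finger_gap: 23.0
grip_force: 98.6
```

>>> {"api": "play_rows", "payload": {"motion": [[[-0.032,-0.025,0,0,0,0],[-0.063,-0.049,0,0,0,0],[-0.095,-0.074,0,0,0,0],[-0.095,-0.074,0,0,0,0]]]}}

```text
time: 16.25
tool_pos: [503.4, 254.4, 68.2]
tcp_rot: [-180.0, 0.0, 113.3]
ft_force: [-0.1, 0.5, -1.4]
finger_gap: 22.9
grip_force: 98.6
```

>>> {"api": "play_rows", "payload": {"motion": [[[-0.032,-0.025,0,0,0,0],[-0.063,-0.049,0,0,0,0],[-0.063,-0.049,0,0,0,0]]]}}

```text
time: 16.55
tool_pos: [503.2, 253.6, 68.3]
tcp_rot: [-180.0, 0.0, 113.3]
ft_force: [0.4, -0.2, -2.0]
finger_gap: 23.0
grip_force: 98.6
```

>>> {"api": "play_rows", "payload": {"motion": [[[-0.032,-0.025,0,0,0,0],[-0.063,-0.049,0,0,0,0],[-0.063,-0.049,0,0,0,0]]]}}

```text
time: 16.85
tool_pos: [503.0, 252.8, 68.3]
tcp_rot: [-180.0, 0.0, 113.3]
ft_force: [0.7, 0.5, -0.1]
finger_gap: 22.8
grip_force: 98.6
```

>>> {"api": "play_rows", "payload": {"motion": [[[-0.032,-0.025,0,0,0,0],[-0.063,-0.049,0,0,0,0],[-0.063,-0.049,0,0,0,0]]]}}

```text
time: 17.15
tool_pos: [502.8, 252.1, 68.3]
tcp_rot: [180.0, -0.0, 113.3]
ft_force: [-0.5, 0.1, -1.2]
finger_gap: 22.9
grip_force: 98.6
```

>>> {"api": "play_rows", "payload": {"motion": [[[-0.032,-0.025,0,0,0,0],[-0.063,-0.049,0,0,0,0],[-0.063,-0.049,0,0,0,0]]]}}

```text
time: 17.45
tool_pos: [502.8, 251.9, 68.4]
tcp_rot: [180.0, -0.0, 113.3]
ft_force: [0.2, 4.2, -2.8]
finger_gap: 22.7
grip_force: 98.4
```

>>> {"api": "play_rows", "payload": {"motion": [[[-0.032,-0.025,0,0,0,0],[-0.032,-0.025,0,0,0,0],[-0.032,-0.025,0,0,0,0]]]}}

```text
time: 17.75
tool_pos: [502.7, 251.8, 68.4]
tcp_rot: [179.9, -0.1, 113.3]
ft_force: [2.2, 6.4, -3.9]
finger_gap: 22.8
grip_force: 98.3
```

```bash
python3 - <<'E'
from h import *
avg(); s=sensors.sense(); C=s["tool_pos"][:2]
A=np.array([451.54,240.06]);B=np.array([435.52,163.66])
y=(A-B)/np.linalg.norm(A-B); x=np.array([y[1],-y[0]])
H=A+y*((C-A)@y-101)+x*61
print("yaw",np.degrees(np.arctan2(x[1],x[0])),"H",H,inpl(H)); c=H-18*x+36*y; print("centre",inpl(c))
Bi=Ro.from_euler('xyz',[180,0,113.3],degrees=True).inv()
print((Bi.apply([*(y*12),0])/10).round(2)); h=H-(C+12*y); print((Bi.apply([*h,0])/10).round(2))
E
```

```text
p [502.72 251.75  68.41] std [0.02 0.01 0.02] plate [-3.62 63.93] F [ 2.26  5.68 -3.84] Fn 0.74 6.07
yaw -11.84253957404831 H [495.02437225 150.200669  ] [ 14.70555174 -36.25436733]
centre [-5.06671903 -1.1964537 ]
[0.98 0.69 0.  ]
[-10.    -5.42  -0.  ]
```

>>> {"api": "play_rows", "payload": {"motion": [[[0.5,0.35,0,0,0,0],[0.98,0.69,0,0,0,0],[0.98,0.69,-1.2,0,0,0],[0.98,0.69,-2.6,0,0,0],[0.98,0.69,-3.5,0,0,0]]]}}

```text
time: 18.65
tool_pos: [505.9, 263.0, 105.7]
tcp_rot: [179.9, 0.0, 113.3]
ft_force: [0.4, 0.7, -0.3]
finger_gap: 22.8
grip_force: 98.8
```

>>> {"api": "play_rows", "payload": {"motion": [[[-2,-1.1,0,0,0,0],[-5,-2.7,0,0,0,0],[-8,-4.3,0,0,0,0],[-10,-5.4,0,0,0,0],[-10,-5.4,0,0,0,0]]]}}

```text
time: 19.15
tool_pos: [495.3, 147.0, 104.5]
tcp_rot: [180.0, 0.1, 113.2]
ft_force: [0.7, 0.6, -0.8]
finger_gap: 22.9
grip_force: 98.8
```

>>> {"api": "play_rows", "payload": {"motion": [[[0,0,0,0,0,0],[0,0,0,0,0,0]]]}}

```text
time: 19.35
tool_pos: [495.4, 150.2, 104.0]
tcp_rot: [179.9, -0.0, 113.3]
ft_force: [0.5, 0.2, -1.4]
finger_gap: 23.0
grip_force: 98.8
```

```bash
python3 - <<'E'
from h import *
avg(4); plan(495.02,150.2,85,113.3); c=snap("wrist","w4")
E
```

```text
p [495.23 150.32 103.73] std [0.14 0.07 0.21] plate [ 14.87 -36.09] F [ 0.11  0.22 -1.21] Fn 0.05 0.24
now [495.  150.2 103.3] [180.   -0.  113.4] row [-0.01  0.    1.83] [ 0.  -0.   0.1]
```

View pics/w4.png

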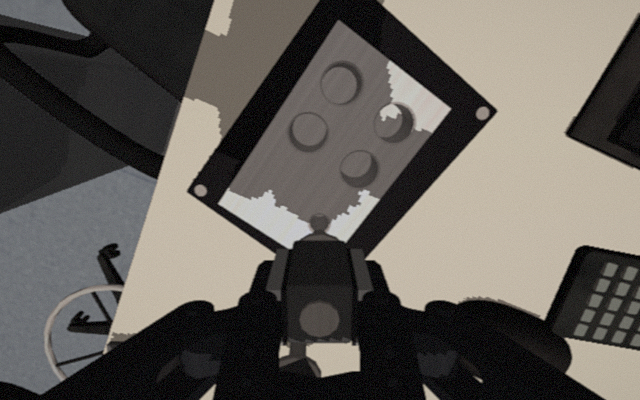

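The wrist view shows the hole at (319,222), in line with the held pin's axis (column 319). I'll descend.

>>> {"api": "play_rows", "payload": {"motion": [[[0,0,0.4,0,0,0],[0,0,0.8,0,0,0],[0,0,1.2,0,0,0],[0,0,1.6,0,0,0],[0,0,1.6,0,0,0]]]}}

```text
time: 20.1
tool_pos: [494.3, 149.3, 86.3]
tcp_rot: [-179.9, -0.0, 113.3]
ft_force: [-0.4, -0.1, -0.9]
finger_gap: 22.8
grip_force: 98.8
```

>>> {"api": "play_rows", "payload": {"motion": [[[0,0,0.05,0,0,0],[0,0,0.1,0,0,0],[0,0,0.15,0,0,0],[0,0,0.2,0,0,0],[0,0,0.25,0,0,0]]]}}

```text
time: 20.6
tool_pos: [495.0, 149.5, 84.9]
tcp_rot: [180.0, 0.0, 113.3]
ft_force: [-0.6, 0.6, -1.6]
finger_gap: 22.7
grip_force: 98.8
```

>>> {"api": "play_rows", "payload": {"motion": [[[0,0,0.03,0,0,0],[0,0,0.06,0,0,0],[0,0,0.1,0,0,0],[0,0,0.1,0,0,0]]]}}

```text
time: 21.0
tool_pos: [494.9, 149.5, 83.7]
tcp_rot: [-180.0, -0.0, 113.3]
ft_force: [0.4, -0.3, -1.8]
finger_gap: 22.9
grip_force: 98.8
```

```bash
python3 - <<'E'
from h import *
avg(4); plan(495.02,150.2,85,113.3)
E
```

```text
p [494.96 149.5   83.76] std [0.02 0.01 0.03] plate [ 14.82 -36.95] F [-0.19 -0.27 -1.32] Fn -0.11 -0.31
now [495.  149.5  83.8] [-180.     0.   113.3] row [ 0.06  0.03 -0.12] [-0.  0.  0.]
```

>>> {"api": "play_rows", "payload": {"motion": [[[0.03,0.015,0,0,0,0],[0.06,0.03,0,0,0,0],[0.06,0.03,0.05,0,0,0],[0.06,0.03,0.1,0,0,0]]]}}

```text
time: 21.6
tool_pos: [495.0, 150.2, 82.7]
tcp_rot: [-180.0, 0.0, 113.3]
ft_force: [-0.4, 0.2, -2.1]
finger_gap: 22.6
grip_force: 98.8
```

>>> {"api": "play_rows", "payload": {"motion": [[[0,0,0.05,0,0,0],[0,0,0.1,0,0,0],[0,0,0.1,0,0,0]]]}}

```text
time: 21.9
tool_pos: [494.9, 150.1, 81.6]
tcp_rot: [-180.0, -0.0, 113.3]
ft_force: [0.2, 0.3, 0.2]
finger_gap: 23.2
grip_force: 98.8
```

>>> {"api": "play_rows", "payload": {"motion": [[[0,0,0.07,0,0,0],[0,0,0.14,0,0,0],[0,0,0.2,0,0,0],[0,0,0.2,0,0,0]]]}}

```text
time: 22.3
tool_pos: [494.9, 150.2, 79.7]
tcp_rot: [-180.0, -0.0, 113.3]
ft_force: [-0.3, 0.2, -1.7]
finger_gap: 22.4
grip_force: 98.8
```

>>> {"api": "play_rows", "payload": {"motion": [[[0,0,0.07,0,0,0],[0,0,0.14,0,0,0],[0,0,0.2,0,0,0],[0,0,0.2,0,0,0]]]}}

```text
time: 22.7
tool_pos: [494.9, 150.1, 77.7]
tcp_rot: [-180.0, 0.0, 113.3]
ft_force: [0.3, 0.1, -1.2]
finger_gap: 23.0
grip_force: 98.8
```

In the hole with no side load, so I'll go on down.

>>> {"api": "play_rows", "payload": {"motion": [[[0,0,0.15,0,0,0],[0,0,0.3,0,0,0],[0,0,0.45,0,0,0],[0,0,0.6,0,0,0],[0,0,0.6,0,0,0]]]}}

```text
time: 23.2
tool_pos: [494.7, 150.1, 71.4]
tcp_rot: [-180.0, -0.0, 113.3]
ft_force: [0.2, 0.0, -1.3]
finger_gap: 22.7
grip_force: 98.8
```

>>> {"api": "play_rows", "payload": {"motion": [[[0,0,0.15,0,0,0],[0,0,0.3,0,0,0],[0,0,0.45,0,0,0],[0,0,0.6,0,0,0],[0,0,0.6,0,0,0]]]}}

```text
time: 23.7
tool_pos: [494.8, 150.1, 65.5]
tcp_rot: [-180.0, -0.0, 113.3]
ft_force: [0.8, 0.8, -0.8]
finger_gap: 22.4
grip_force: 98.8
```

>>> {"api": "play_rows", "payload": {"motion": [[[0,0,0.1,0,0,0],[0,0,0.2,0,0,0],[0,0,0.3,0,0,0],[0,0,0.4,0,0,0],[0,0,0.4,0,0,0]]]}}

```text
time: 24.2
tool_pos: [494.9, 150.1, 61.6]
tcp_rot: [-180.0, -0.0, 113.3]
ft_force: [-0.2, 0.1, -1.2]
finger_gap: 22.5
grip_force: 98.8
```

>>> {"api": "play_rows", "payload": {"motion": [[[0,0,0.1,0,0,0],[0,0,0.2,0,0,0],[0,0,0.3,0,0,0],[0,0,0.3,0,0,0]]]}}

```text
time: 24.6
tool_pos: [494.8, 150.2, 58.6]
tcp_rot: [-180.0, -0.0, 113.3]
ft_force: [-0.2, -0.7, -2.3]
finger_gap: 22.9
grip_force: 98.8
```

>>> {"api": "play_rows", "payload": {"motion": [[[0,0,0.04,0,0,0],[0,0,0.08,0,0,0],[0,0,0.08,0,0,0]]]}}

```text
time: 24.9
tool_pos: [495.0, 150.2, 58.0]
tcp_rot: [-180.0, -0.0, 113.3]
ft_force: [0.6, -0.4, -0.9]
finger_gap: 22.9
grip_force: 98.8
```

>>> {"api": "play_rows", "payload": {"motion": [[[0,0,0.04,0,0,0],[0,0,0.08,0,0,0],[0,0,0.08,0,0,0]]]}}

```text
time: 25.2
tool_pos: [494.9, 150.1, 57.1]
tcp_rot: [-180.0, -0.0, 113.3]
ft_force: [-0.8, 0.7, -0.7]
finger_gap: 23.0
grip_force: 98.8
```

>>> {"api": "play_rows", "payload": {"motion": [[[0,0,0.03,0,0,0],[0,0,0.03,0,0,0],[0,0,0.03,0,0,0]]]}}

```text
time: 25.5
tool_pos: [495.1, 150.2, 57.0]
tcp_rot: [180.0, 0.0, 113.3]
ft_force: [-0.2, 0.2, 0.2]
finger_gap: 23.1
grip_force: 99.0
```

>>> {"api": "play_rows", "payload": {"motion": [[[0,0,0.03,0,0,0],[0,0,0.03,0,0,0],[0,0,0.03,0,0,0]]]}}

```text
time: 25.8
tool_pos: [495.1, 150.2, 56.9]
tcp_rot: [180.0, 0.0, 113.3]
ft_force: [-3.2, -2.2, 5.3]
finger_gap: 22.9
grip_force: 99.7
```

>>> {"api": "play_rows", "payload": {"motion": [[[0,0,0,0,0,0],[0,0,0,0,0,0]]], "squeeze": 20}}

```text
time: 26.0
tool_pos: [495.1, 150.2, 56.9]
tcp_rot: [180.0, 0.0, 113.3]
ft_force: [-3.5, -0.5, 5.7]
finger_gap: 22.7
grip_force: 99.7
```

>>> {"api": "play_rows", "payload": {"motion": [[[0,0,0,0,0,0],[0,0,0,0,0,0],[0,0,0,0,0,0],[0,0,0,0,0,0],[0,0,0,0,0,0]]], "jaw": 0.7}}

```text
time: 26.5
tool_pos: [495.0, 150.2, 56.5]
tcp_rot: [-180.0, -0.0, 113.3]
ft_force: [0.4, -1.3, -0.1]
finger_gap: 60.0
grip_force: 0.0
```

>>> {"api": "play_rows", "payload": {"motion": [[[0,0,-1.5,0,0,0],[0,0,-4,0,0,0],[0,0,-7,0,0,0],[0,0,-10,0,0,0],[0,0,-13,0,0,0]]]}}

```text
time: 27.0
tool_pos: [495.0, 150.2, 189.1]
tcp_rot: [179.9, 0.0, 113.3]
ft_force: [0.5, -0.4, 0.0]
finger_gap: 59.9
grip_force: 0.0
```

>>> {"api": "play_rows", "payload": {"motion": [[[0,0,0,0,0,0],[0,0,0,0,0,0],[0,0,0,0,0,0]]]}}

```text
time: 27.3
tool_pos: [494.5, 150.1, 186.1]
tcp_rot: [-179.9, -0.0, 113.3]
ft_force: [-0.3, -0.4, -0.5]
finger_gap: 59.8
grip_force: 0.0
```

```bash
python3 - <<'E'
from h import *
c=snap("scene"); v=cv2.resize(c[0][170:290,190:350],None,fx=4,fy=4); cv2.imwrite("pics/s5.png",v[:,:,::-1])
E
```

```text
(no output)
```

View pics/s5.png

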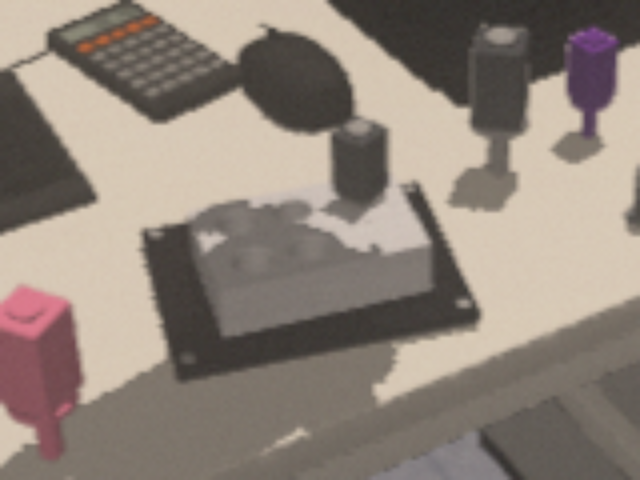

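The view shows the pin standing upright at crop (360,165), its flange flush on the block's top at the back right. The gripper is clear, so I'm handing in.

```bash
python3 -c "
from h import *
print(job.hand_in())"
```

```text
the job is handed in; nothing more can be done
None
```

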